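# Bring the knob-lidded jar to the front of the condiment carousel

### The job

The cocoa shaker on the counter stands in the way of the turning jars: first, before turning anything, lift it out and stand it upright on the bare counter to the left of the carousel, well clear of the jars, and let go of it. Then take the carousel by the black bar handle on top of its post and turn it calmly until the one jar whose lid carries a ball knob is straight in front, on the side towards you and the counter's front edge. Finish while still gripping the bar handle and holding the carousel still there; do not let go, and leave the other things on the counter where they are.

Things in the scene. Friction and masses are not known exactly. Their poses are not given: they have to be found in the camera images.
- stand: Fixed square base plate of the carousel, 120 x 120 x 12 mm. Origin: centre of its underside, at counter height, on the carousel's upright axis. Its x axis points to the back of the counter, y to the left; its -x side is the front. The counter is bare from 0.15 to 0.22 m left of the axis, and there from 0.085 to 0.105 m nearer the robot than the axis.
- foot: Fixed dark round foot, 100 mm across, origin on the axis 12 mm above the counter (its yaw means nothing). It carries the turning carousel: three round trays 56 mm across, centres 75 mm from the axis, 120 degrees apart, undersides 20 mm above the counter, sweeping a 103 mm radius. A white jar 47 mm across is fixed on each; two have flat lids (tops 73 mm up), one a domed lid with a ball knob.
- carousel (a joint): Turning of the carousel about its upright axis, rad, anticlockwise from above positive. Zero has no fixed relation to the front: read the jar's position. It turns lightly (about 0.06 N m of friction), over a full turn either way, and stays where it is left.
- jar (a point): Middle of the white jar with the domed lid and ball knob (ball 15 mm across, its top 96 mm above the counter); the point lies 75 mm from the carousel's axis, 45 mm above the counter. The jar is fixed to the carousel and turns with it.
- handle (a point): Black bar handle on top of the carousel's central post, turning with it. Rounded bar 62 mm long, 14 mm thick, 30 mm high; origin at its middle, on the carousel's axis, 122 mm above the counter (bar from 107 to 137 mm; the post below is 12 mm thick). Its x axis runs along the bar and points towards the ball-knob jar; y across the bar, z up. Grip it across its thickness.
- shaker: Loose cocoa shaker: upright cylinder with a perforated cap, 44 mm across, 90 mm high, about 0.1 kg. Origin: centre of its underside; z up. It stands on the counter in the gap between the two flat-lidded jars, about 110 mm from the carousel's axis, within 60 degrees of the front, so that the trays cannot pass. 25 mm are free on either side of it along the circle.
- shaker_center (a point): Centre of the cocoa shaker, on its axis half-way up, 45 mm above its underside. The body is a 44 mm cylinder from the underside up to 70 mm; the cap above is 34 mm across.
- tamper: Bystander: coffee tamper standing on its steel foot, 58 mm across, 93 mm high, brown grip; to the right of the carousel. Origin: centre of its underside.
- cup: Bystander: small red cup, 58 mm wide, 51 mm high, right of the tamper. Origin: centre of its underside.
- glass: Bystander: waisted drinking glass, 64 mm across, 88 mm high, far left. Origin: centre of its underside.
- basket: Bystander: steel filter basket lying mouth down, 71 mm across, 26 mm high, on the left close to the espresso machine's front. Origin: centre of its underside.
- spoon: Bystander: teaspoon lying flat on the left, 136 mm long, 28 mm wide, 9 mm high. Origin: centre of its underside; x along it.

How it is judged:
On the way, in this order (a step that is already met when the one before it is completed fails the run):
1. the shaker stands upright on the counter left of the carousel, clear of the jars' circle, and is let go, the carousel not yet turned (y of shaker_center in the frame of stand above 0.14 m and height (world z) of shaker_center between 0.035 and 0.055 m and angle between shaker_center's own z axis and vertical below 0.15 rad and contact force between the fingers and shaker below 0.1 N and linear speed of shaker below 0.02 m/s and distance of jar from where it was at the start of the episode below 0.03 m), for 0.2 s.
2. the ball-knob jar is straight in front, the bar handle gripped and the carousel still (y of jar in the frame of stand between -0.012 and 0.012 m and x of jar in the frame of stand below -0.06 m and velocity of joint carousel between -0.08 and 0.08 rad/s and contact force between the fingers and carousel_c0 above 2 N), for 0.2 s.
At the end, for the whole second after the job is handed in: The ball-knob jar is in front of the carousel's axis, at most 12 mm off sideways; the fingers press the bar handle with over 2 N and it is still (under 0.08 rad/s); the shaker stands upright (0.15 rad), at rest, let go, on the counter, over 0.14 m to the left of the axis (all of step 2 and y of shaker_center in the frame of stand above 0.14 m and height (world z) of shaker_center between 0.035 and 0.055 m and angle between shaker_center's own z axis and vertical below 0.15 rad and contact force between the fingers and shaker below 0.1 N and linear speed of shaker below 0.02 m/s); the arm keeps its last pose, push and grip.
It fails at once if the carousel is pushed against the shaker (over 4 N) (contact force between foot and shaker above 4 N).
It fails at once if the shaker is tipped over (angle between shaker's own z axis and vertical above 0.7 rad).
It fails at once if the carousel is spun fast (over 4 rad/s) (velocity of joint carousel above 4 rad/s or velocity of joint carousel below -4 rad/s).
It fails at once if a bystander is moved by more than 40 mm (distance of any of tamper, cup, glass, basket, spoon from where it was at the start of the episode above 0.04 m).
It also fails if it takes over 67 s, if anything falls off the work surface, if the arm or the gripper's body presses on something with over 40 N, if the wrist force passes 120 N, or if a joint passes its speed limit or range.

### The arm

A 6-joint arm with a two-finger parallel gripper is mounted at the origin on a cart in front of the work surface, level with it; the furniture and walls round the work are solid. World frame = base frame: x ahead of the robot, y to its left, z up, the work surface at z = 0. Lengths are in m, angles in rad, forces in N, time in s.
With the tool pointing down it reaches from about 0.35 to 1 m from the base axis. Payload 7.1 kg.
Tool frame: the origin (TCP) lies at the very end of the fingers, on their centre line; the grasp point (between the pads) lies env.grasp_offset behind it (env.grasp_offset is the distance from the TCP to the grasp point, in m); z points along the fingers, y is the line along which they close (so a half turn about z gives the same grasp; the last joint's range is limited). The gripper opens to 85 mm and grips with 20 to 120 N. Pads are 22 mm wide; open, the fingers measure 114 mm over their backs; the gripper's body (76 mm by 85 mm) begins 54 mm behind the grasp point. The pads swing forward as they close: fully open they stand 13 mm farther back than shut.
Start: joints at [-1.322, 0.423, 1.63, -0, 1.089, -0.019], TCP at [0.165, -0.603, 0.231] pointing down, gripper open.
Joint ranges: [-3, 3], [-0.9, 2.11], [0.09, 2.58], [-1.31, 4.45], [0.11, 2.69], [-2.54, 2.54]. Speed limits (rad/s): [2.39, 2.39, 3.01, 3.14, 3.14, 3.14].

### API

Orientations are given as a unit quaternion [x, y, z, w].
In Python, from rig import telemetry, viewer, workorder, env gives the robot as it stands.
- The arm moves only by the tool servo_tool, never from a script. Its argument "motion" is a list of rows, each a list of 3 entries, a list of its own where there are three numbers: the shift along the world's x, y, z in cm, then the turn, a rotation vector about the world's x, y, z in degrees, then the opening, from 0 (shut) to 1 (fully open). A call has 1 to 20 rows; each row is the pose to reach, as a shift and turn from the pose commanded when the call began; what a row does not reach only later rows make up. A row lasts 1/10 s, in which the tool goes at most 50 mm and 8.59 degrees, less where a joint would pass 70% of its speed; a pose out of reach is approached as far as the arm can. A call with a gripper value outside its range is refused whole. The fingers move at their own pace and stop on an object; "newtons" is the grip in N (left out, the last holds). Time passes only in rows, so rows that repeat a pose let the fingers close. It gives the time, the measured TCP pose, the force, the opening and the grip force at its end, in the units of the state.
- telemetry.state(): the state, without advancing time (a new reading comes with each control period).
- viewer.get_image(name): name is "scene" or "top" or "wrist"; returns a dict with "image" (384x512x3 uint8, red, green, blue), "camera_matrix" (3x3 intrinsics, pixels), "extrinsics" (4x4, takes a point from camera to world coordinates). Camera axes: x right, y down, z forward; pixel columns grow to the right and rows downward; lengths in m; the calibration is good to about 2 mm. A picture is of the moment at which its call begins. There is no depth.
- workorder.finish_job(): hands the job in; it is judged then, once.
The state is a dict: "t": time; "qpos": joint angles; "joint_velocities": joint speeds; "tau": joint torques, N m; "eef_pos": TCP position; "tool_rot": TCP orientation; "force": force on the tool from outside, world axes, zero at the start; "moment": the same for the moment, N m; "grip_width": finger opening in m; "finger_force": force on a finger pad.
Only numpy, scipy, OpenCV 4.12 (cv2) and the standard library are available. Lean on these libraries where they do the work, as an engineer would, in place of code of your own. Each camera call takes 0.05 s, during which the arm holds its last target. There are 200 camera calls.

## Working session

There is one attempt and no reset: what is moved stays moved. The work goes in short steps, Python scripts to look and compute and a tool call to move; the robot and the scene stay as the last step left them, time stands still between calls to the robot, and variables do not carry over. Pictures are saved under pics/ and viewed, at most 10 in all, crops included, and the job is handed in when it is done.

Besides the shell and the picture viewer there is one more tool, called after "Call:" by a JSON object that holds its "api" and its "payload", one argument or row to a line. servo_tool: Moves the arm, as the interface text tells. Its arguments: {"type":"object","properties":{"motion":{"type":"array","items":{"type":"array"}},"newtons":{"type":"number"}},"required":["motion"]}

```bash
mkdir -p pics; cat > h.py <<'E'
import numpy as np, cv2
from rig import telemetry, viewer, workorder, env
def snap(cam,fn=None):
    d=viewer.get_image(cam)
    if fn: cv2.imwrite('pics/'+fn,d['image'][:,:,::-1])
    return d
def ray(d,u,v,z):
    K=np.array(d['camera_matrix']);E=np.array(d['extrinsics'])
    r=E[:3,:3]@np.linalg.inv(K)@np.array([u,v,1.]);o=E[:3,3]
    return o+r*(z-o[2])/r[2]
def proj(d,p):
    K=np.array(d['camera_matrix']);E=np.linalg.inv(np.array(d['extrinsics']))
    c=E[:3,:3]@np.array(p)+E[:3,3]; q=K@c; return q[:2]/q[2]
E
python3 - <<'E'
from h import *
d=[snap('scene'),snap('top')]
cv2.imwrite('pics/a.png',np.vstack([x['image'][:,:,::-1] for x in d])[:, :] if 0 else d[1]['image'][:,:,::-1])
cv2.imwrite('pics/b.png',d[0]['image'][:,:,::-1])
for x in d: print(np.round(x['camera_matrix'],1).tolist(),np.round(x['extrinsics'],3).tolist())
s=telemetry.state();print(s, env.grasp_offset)
E
```

```text
[[478.5, 0.0, 264.7], [0.0, 478.5, 190.7], [0.0, 0.0, 1.0]] [[-0.813, -0.338, 0.475, -0.305], [-0.583, 0.481, -0.655, 1.038], [-0.007, -0.809, -0.588, 1.113], [0.0, 0.0, 0.0, 1.0]]
[[449.3, 0.0, 260.3], [0.0, 449.3, 197.4], [0.0, 0.0, 1.0]] [[0.006, -0.857, 0.515, -0.513], [-1.0, -0.006, 0.002, -0.104], [0.001, -0.515, -0.857, 1.85], [0.0, 0.0, 0.0, 1.0]]
{'t': 0.1, 'qpos': array([-1.32201908e+00,  4.23765324e-01,  1.63062361e+00, -9.95462067e-06,
        1.08857499e+00, -1.90109553e-02]), 'joint_velocities': array([-7.43622798e-05, -1.75364411e-03, -1.06625525e-03,  1.03719372e-03,
        6.98632640e-04,  1.30873468e-03]), 'tau': array([-3.57380177e-04, -5.58425653e+01, -2.82444370e+01, -1.10906351e-04,
        2.97867038e-03,  1.38818535e-05]), 'eef_pos': array([ 0.16526864, -0.60224171,  0.23061891]), 'tool_rot': array([ 9.91049027e-01,  1.33496653e-01, -8.29738295e-05, -6.80609958e-04]), 'force': array([ 1.09885806, -0.48835049, -0.26778363]), 'moment': array([ 0.02547889,  0.02108112, -0.00424338]), 'finger_force': 0.0, 'grip_width': 0.08542916429973278} 0.0187
```

View pics/a.png

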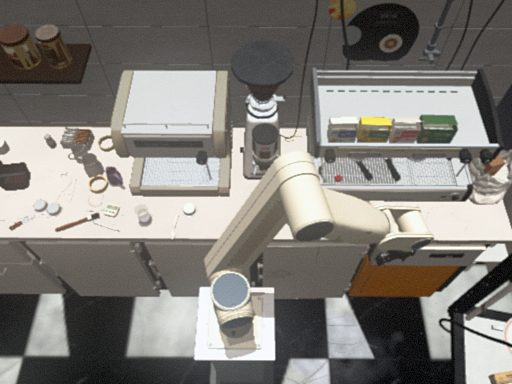

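View pics/b.png

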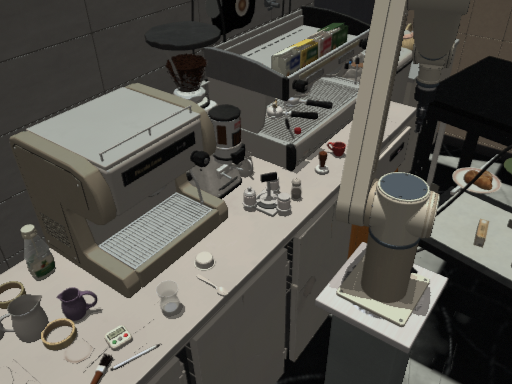

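The top view shows the arm hiding the carousel. In the scene view the carousel is at about (268,195), the tamper at (322,163), the cup at (337,147), the basket at (204,260), the glass at (168,297) and the spoon at (212,285).

```bash
python3 - <<'E'
from h import *
im=cv2.imread('pics/b.png')[150:240,215:335]
cv2.imwrite('pics/c.png',cv2.resize(im,None,fx=6.5,fy=6.5,interpolation=cv2.INTER_CUBIC))
d=snap('scene')
for n,u,v,z in [('handle',269,178,.13),('tamper',322,171,0),('glass',170,308,0),('basket',204,262,.0)]: print(n,ray(d,u,v,z).round(3))
E
```

```text
handle [ 0.521 -0.13   0.13 ]
tamper [ 0.479 -0.454  0.   ]
glass [0.479 0.44  0.   ]
basket [0.524 0.237 0.   ]
```

View pics/c.png

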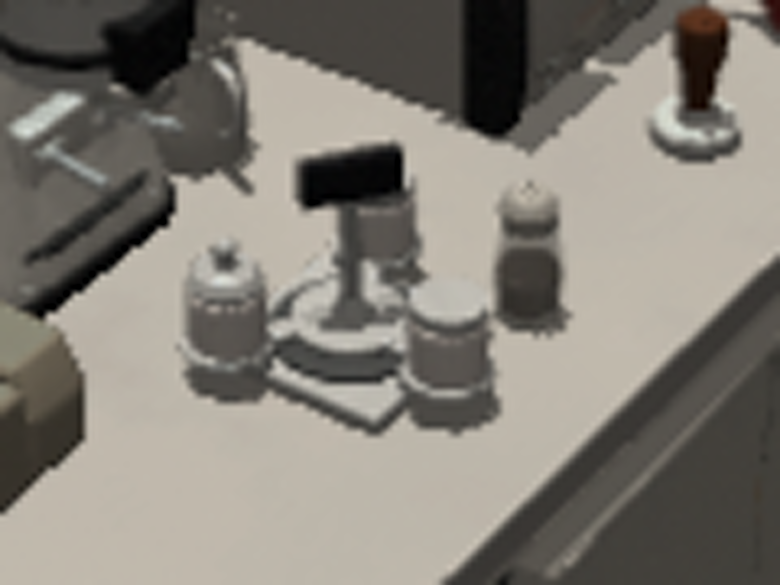

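The crop shows the bar handle (crop (350,177)), the ball-knob jar on the left (222,250), flat jars at (385,220) and (447,300), and the shaker at (528,250), cap top at (528,190).

```bash
python3 - <<'E'
from h import *
d=snap('scene')
f=lambda u,v,z: ray(d,215+u/6.5-.4,150+v/6.5-.4,z).round(4)
print('handle',f(350,177,.122)); print('ends',f(300,185,.122),f(402,168,.122))
print('post base',f(350,318,.03))
print('knob',f(224,250,.09),'flatA',f(447,297,.073),'flatB',f(385,195,.073))
print('shaker cap',f(529,196,.088),'base',f(529,315,.0), 'mid',f(529,285,.045))
t=telemetry.state(); from scipy.spatial.transform import Rotation as R
print(R.from_quat(t['tool_rot']).as_matrix().round(3))
w=viewer.get_image('wrist');E=np.array(w['extrinsics']);print(E.round(3),np.round(w['camera_matrix'],0).tolist())
E
```

```text
handle [ 0.5341 -0.1443  0.122 ]
ends [ 0.5525 -0.1216  0.122 ] [ 0.5152 -0.1686  0.122 ]
post base [ 0.5285 -0.136   0.03  ]
knob [ 0.5773 -0.0822  0.09  ] flatA [ 0.4622 -0.1367  0.073 ] flatB [ 0.548  -0.1993  0.073 ]
shaker cap [ 0.467  -0.2285  0.088 ] base [ 0.4661 -0.2323  0.    ] mid [ 0.4506 -0.2053  0.045 ]
[[ 0.964  0.265 -0.   ]
 [ 0.265 -0.964  0.001]
 [ 0.    -0.001 -1.   ]]
[[ 0.264 -0.919 -0.292  0.24 ]
 [-0.964 -0.252 -0.08  -0.581]
 [ 0.001  0.303 -0.953  0.373]
 [ 0.     0.     0.     1.   ]] [[278.0, 0.0, 255.0], [0.0, 278.0, 190.0], [0.0, 0.0, 1.0]]
```

Call:
{"api": "servo_tool", "payload": {
  "motion": [
    [[2,2.5,0],[0,0,-4],0.7],
    [[5,6,0.5],[0,0,-9],0.7],
    [[8,10,1],[0,0,-15],0.7],
    [[11,13.5,1.5],[0,0,-20],0.7],
    [[14,17,2],[0,0,-26],0.7],
    [[17,21,3],[0,0,-32],0.7],
    [[20,24.5,3],[0,0,-37],0.7],
    [[23,28,3],[0,0,-43],0.7],
    [[26,32,3],[0,0,-49],0.7],
    [[28.5,35,3],[0,0,-53],0.7],
    [[30,37,3],[0,0,-54.4],0.7],
    [[30,37,3],[0,0,-54.4],0.7],
    [[30,37,3],[0,0,-54.4],0.7]
  ]
}}

```text
t: 1.55
eef_pos: [0.4654, -0.2324, 0.2612]
tool_rot: [0.943, -0.333, -0.0, 0.0]
force: [-0.4, 0.2, -0.7]
grip_width: 0.0599
finger_force: 0.0
```

```bash
python3 - <<'E'
from h import *
w=snap('wrist','d.png');np.save('w.npy',w,allow_pickle=True)
s=telemetry.state();print(s['t'],s['eef_pos'],s['tool_rot'],s['grip_width'],s['qpos'].round(2))
for n,p in dict(sh=(.467,-.23,.09),shb=(.467,-.23,0),post=(.531,-.14,.137),knob=(.577,-.082,.096)).items(): print(n,proj(w,p).round(0))
E
```

```text
1.6 [ 0.46502657 -0.23296317  0.26123017] [ 9.42593793e-01 -3.33941443e-01 -1.91844363e-04  1.33632794e-04] 0.05965728081287535 [-0.49  0.23  1.83 -0.    1.08  1.76]
sh [252. 172.]
shb [253. 157.]
post [142. 190.]
knob [ 91. 180.]
```

View pics/d.png

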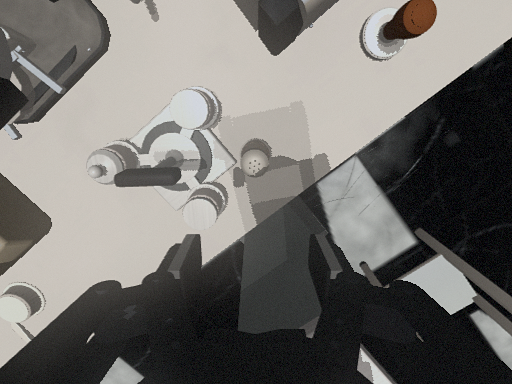

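The wrist view shows the shaker cap at (255,158), the bar handle from (117,179) to (180,176), the ball knob at (96,171) and flat lids at (189,108) and (200,211).

```bash
python3 - <<'E'
from h import *
w=np.load('w.npy',allow_pickle=True).item()
print(w['extrinsics'].round(4))
f=lambda u,v,z: ray(w,u,v,z).round(4)
print('cap',f(255,157,.09)); a,b=f(117,179,.137),f(180,176,.137);print('bar',a,b,(a+b)/2)
A,B,C=f(96,171,.09),f(189,108,.073),f(200,211,.073); print(A,B,C,(B+C)/2)
print('mid BC/ axis', 'dist',np.linalg.norm(B-C)); print('square corners',f(236,161,.012),f(148,97,.012))
E
```

```text
[[-0.6289 -0.741  -0.2354  0.5253]
 [-0.7775  0.5998  0.1892 -0.2804]
 [ 0.001   0.302  -0.9533  0.4033]
 [ 0.      0.      0.      1.    ]]
cap [ 0.4787 -0.2436  0.09  ]
bar [ 0.5546 -0.1291  0.137 ] [ 0.5176 -0.1796  0.137 ] [ 0.5361  -0.15435  0.137  ]
[ 0.5815 -0.0906  0.09  ] [ 0.5672 -0.2186  0.073 ] [ 0.4662 -0.1434  0.073 ] [ 0.5167 -0.181   0.073 ]
mid BC/ axis dist 0.1259207687397119
square corners [ 0.4797 -0.2097  0.012 ] [ 0.6196 -0.1744  0.012 ]
```

Call:
{"api": "servo_tool", "payload": {
  "motion": [
    [[0.5,-0.5,-3],[0,0,1],0.8],
    [[1.2,-1,-7],[0,0,1],0.8],
    [[1.2,-1,-11],[0,0,1],0.8],
    [[1.2,-1,-11.5],[0,0,1],0.8],
    [[1.2,-1,-11.5],[0,0,1],0.8]
  ]
}}

```text
t: 2.1
eef_pos: [0.4762, -0.2432, 0.1458]
tool_rot: [0.945, -0.327, -0.001, -0.0]
force: [-0.0, 0.2, 0.3]
grip_width: 0.0683
finger_force: 0.0
```

```bash
python3 - <<'E'
from h import *
w=snap('wrist','e.png');np.save('w.npy',w,allow_pickle=True)
s=telemetry.state();print(s['t'],s['eef_pos'],s['tool_rot'],s['grip_width'])
for n,p in dict(sh=(.479,-.244,.09),tcp=s['eef_pos'],post=(.537,-.152,.137)).items(): print(n,proj(w,p).round(0))
E
```

```text
2.15 [ 0.47737797 -0.24357402  0.14718291] [ 9.45190443e-01 -3.26519528e-01  1.46915032e-04  4.27945631e-05] 0.06840509288166437
sh [253. 205.]
tcp [254. 243.]
post [ 76. 249.]
```

View pics/e.png

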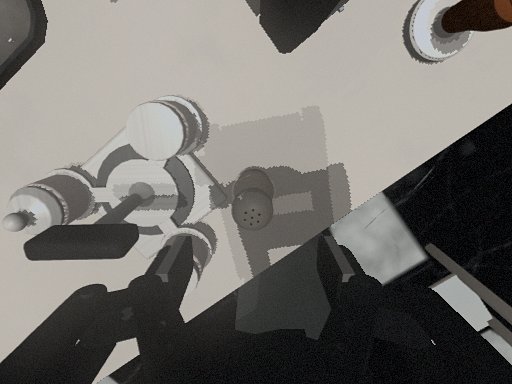

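The closer view shows the cap centred at (252,210), between the fingertips at (180,240) and (328,240), so the tool is within about 2 mm of where it should be. I'll descend and grip.

Call:
{"api": "servo_tool", "payload": {
  "motion": [
    [[-0.1,0.1,-3],[0,0,0],0.8],
    [[-0.1,0.1,-6],[0,0,0],0.8],
    [[-0.1,0.1,-9],[0,0,0],0.8],
    [[-0.1,0.1,-11],[0,0,0],0.8],
    [[-0.1,0.1,-11],[0,0,0],0.8],
    [[-0.1,0.1,-11],[0,0,0],0.3],
    [[-0.1,0.1,-11],[0,0,0],0.3],
    [[-0.1,0.1,-11],[0,0,0],0.3],
    [[-0.1,0.1,-11],[0,0,0],0.3],
    [[-0.1,0.1,-11],[0,0,0],0.3],
    [[-0.1,0.1,-11],[0,0,0],0.3]
  ],
  "newtons": 25
}}

```text
t: 3.25
eef_pos: [0.4779, -0.2427, 0.0387]
tool_rot: [0.945, -0.326, 0.002, 0.0]
force: [-1.4, -0.7, 5.9]
grip_width: 0.0375
finger_force: 24.4
```

```bash
python3 - <<'E'
from h import *
w=snap('wrist'); s=snap('scene')['image'][150:240,215:335]
a=cv2.resize(s,(512,384),interpolation=cv2.INTER_CUBIC)
cv2.imwrite('pics/f.png',cv2.resize(np.hstack([w['image'],a])[:,:,::-1],(800,300)))
t=telemetry.state();print(t['eef_pos'],t['grip_width'],t['finger_force'],t['force'])
E
```

```text
[ 0.47786949 -0.24265658  0.0386789 ] 0.037227364219662516 24.39305719512049 [-1.40985474  0.06661203  6.51433527]
```

View pics/f.png

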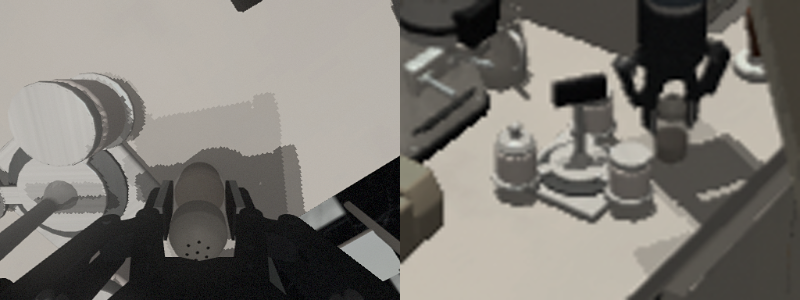

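```bash
python3 - <<'E'
from h import *
w=snap('wrist');t=telemetry.state();p=t['eef_pos']
for z in(.0,.04,.07,.09):print(z,proj(w,(p[0],p[1],z)).round(0))
print(ray(w,252,303,.09),p)
g=cv2.cvtColor(w['image'],cv2.COLOR_RGB2GRAY)
E
```

```text
0.0 [255. 217.]
0.04 [255. 245.]
0.07 [255. 276.]
0.09 [255. 306.]
[ 0.47984529 -0.24254777  0.09      ] [ 0.47788102 -0.24266352  0.03867438]
```

The cap is within 2 mm of the tool axis and the shaker is upright in the fingers. I'll lift it.

Call:
{"api": "servo_tool", "payload": {
  "motion": [
    [[0,0,0.5],[0,0,0],0.3],
    [[0,0,1.5],[0,0,0],0.3],
    [[0,0,3.5],[0,0,0],0.3],
    [[0,0,6],[0,0,0],0.3],
    [[0,0,9],[0,0,0],0.3],
    [[0,0,12],[0,0,0],0.3],
    [[0,0,14],[0,0,0],0.3],
    [[0,0,14],[0,0,0],0.3]
  ]
}}

```text
t: 4.2
eef_pos: [0.4782, -0.2426, 0.1802]
tool_rot: [0.945, -0.326, 0.003, 0.001]
force: [0.5, 0.7, -0.5]
grip_width: 0.0377
finger_force: 24.9
```

```bash
python3 - <<'E'
from h import *
w=snap('wrist'); s=snap('scene')['image'][130:220,215:335]
a=cv2.resize(s,(512,384),interpolation=cv2.INTER_CUBIC)
cv2.imwrite('pics/g.png',cv2.resize(np.hstack([w['image'],a])[:,:,::-1],(800,300)))
t=telemetry.state();print(t['t'],t['eef_pos'],t['grip_width'],t['finger_force'],t['force'],t['qpos'].round(2))
E
```

```text
4.3 [ 0.4763751  -0.24164286  0.17691439] 0.03726742230084381 24.897114580962807 [-0.19245472 -1.07125443 -1.60884296] [-0.49  0.36  1.87  0.    0.9   1.74]
```

View pics/g.png

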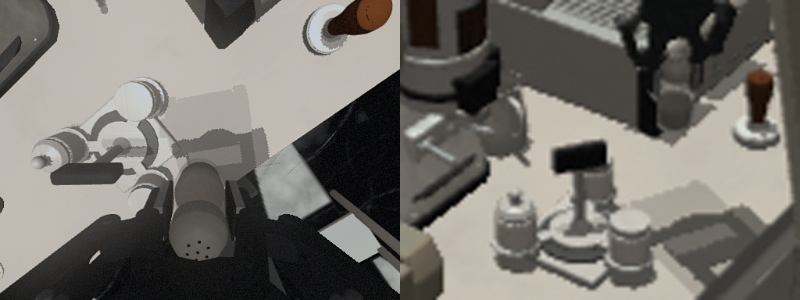

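The shaker is gripped, upright and clear of the carousel. I'll carry it to the left, passing in front of the jars.

Call:
{"api": "servo_tool", "payload": {
  "motion": [
    [[-2,0.5,0],[0,0,0],0.3],
    [[-5,1.5,0],[0,0,2],0.3],
    [[-7.5,4,0],[0,0,5],0.3],
    [[-8,7.5,0],[0,0,10],0.3],
    [[-8,11,0],[0,0,15],0.3],
    [[-8,14.5,0],[0,0,20],0.3],
    [[-8,18,0],[0,0,25],0.3],
    [[-7.5,21.5,0],[0,0,30],0.3],
    [[-6,24.5,0],[0,0,35],0.3],
    [[-4.5,26.5,0],[0,0,39],0.3],
    [[-3.6,27.7,0],[0,0,39],0.3],
    [[-3.6,27.7,-1],[0,0,39],0.3],
    [[-3.6,27.7,-4],[0,0,39],0.3],
    [[-3.6,27.7,-7],[0,0,39],0.3],
    [[-3.6,27.7,-10],[0,0,39],0.3],
    [[-3.6,27.7,-12],[0,0,39],0.3],
    [[-3.6,27.7,-12.5],[0,0,39],0.3],
    [[-3.6,27.7,-12.5],[0,0,39],0.3]
  ]
}}

```text
t: 6.1
eef_pos: [0.4389, 0.0345, 0.0503]
tool_rot: [1.0, 0.007, -0.002, 0.0]
force: [-0.5, -0.5, -1.3]
grip_width: 0.0373
finger_force: 25.1
```

Call:
{"api": "servo_tool", "payload": {
  "motion": [
    [[0,0,-0.4],[0,0,0],0.3],
    [[0,0,-0.8],[0,0,0],0.3],
    [[0,0,-1.2],[0,0,0],0.3],
    [[0,0,-1.2],[0,0,0],0.3]
  ]
}}

```text
t: 6.5
eef_pos: [0.4404, 0.0353, 0.0393]
tool_rot: [1.0, 0.008, 0.0, 0.0]
force: [0.2, 0.2, -2.0]
grip_width: 0.0375
finger_force: 25.1
```

Call:
{"api": "servo_tool", "payload": {
  "motion": [
    [[0,0,-0.1],[0,0,0],0.3],
    [[0,0,-0.2],[0,0,0],0.3],
    [[0,0,-0.2],[0,0,0],0.3]
  ]
}}

```text
t: 6.8
eef_pos: [0.441, 0.0355, 0.0385]
tool_rot: [1.0, 0.008, 0.001, -0.0]
force: [-3.5, -0.3, 16.9]
grip_width: 0.0375
finger_force: 27.7
```

Call:
{"api": "servo_tool", "payload": {
  "motion": [
    [[0,0,0.1],[0,0,0],0.3],
    [[0,0,0.1],[0,0,0],0.5],
    [[0,0,0.1],[0,0,0],0.7],
    [[0,0,0.1],[0,0,0],0.9],
    [[0,0,0.1],[0,0,0],0.9],
    [[0,0,0.1],[0,0,0],0.9],
    [[0,0,2],[0,0,0],0.9],
    [[0,0,5],[0,0,0],0.9],
    [[0,0,9],[0,0,0],0.9],
    [[0,0,14],[0,0,0],0.9],
    [[0,0,18],[0,0,0],0.9],
    [[0,0,21],[0,0,0],0.9],
    [[0,0,21],[0,0,0],0.9]
  ]
}}

```text
t: 8.1
eef_pos: [0.4429, 0.0354, 0.2514]
tool_rot: [1.0, 0.008, 0.004, -0.0]
force: [0.5, -0.0, -0.3]
grip_width: 0.077
finger_force: 0.0
```

```bash
python3 - <<'E'
from h import *
w=snap('wrist'); s=snap('scene')['image'][140:290,185:385]
np.save('w.npy',w,allow_pickle=True)
a=cv2.resize(s,(512,384),interpolation=cv2.INTER_CUBIC)
cv2.imwrite('pics/i.png',cv2.resize(np.hstack([w['image'],a])[:,:,::-1],(800,300),interpolation=cv2.INTER_AREA))
t=telemetry.state();print(t['t'],t['eef_pos'],t['grip_width'],t['force'],t['qpos'].round(2))
E
```

```text
8.2 [0.44047087 0.03530287 0.24765445] 0.07718884489993905 [0.18441113 0.47906706 0.37692231] [0.05 0.13 2.   0.   1.01 1.61]
```

View pics/i.png

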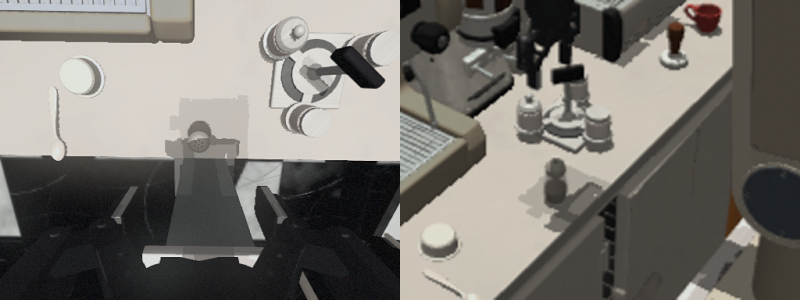

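The shaker stands upright and released, cap at wrist pixel (255,177). The handle bar runs from about (436,62) to (481,107), full-scale wrist pixels.

```bash
python3 - <<'E'
from h import *
w=np.load('w.npy',allow_pickle=True).item()
f=lambda u,v,z: ray(w,u/.78125,v/.78125,z).round(4)
print('shaker',f(199,138,.09)); 
print('bar',f(341,48,.137),f(377,84,.137),'foot c',f(308,72,.02))
g=w['image'].astype(int); m=((g.max(2)<45)).astype(np.uint8); m[140:]=0; m[:, :400]=0
n,l,st,c=cv2.connectedComponentsWithStats(m)
for i in range(1,n):
  if st[i,4]>300:
    r=cv2.minAreaRect(np.argwhere(l==i)[:,::-1].astype(np.float32)); b=cv2.boxPoints(r); print(r)
    for q in b: print(q, ray(w,*q,.130).round(4))
    print(ray(w,*r[0],.125).round(4))
knob=f(298,31,.09);print('knob',knob)
E
```

```text
shaker [0.4413 0.0358 0.09  ]
bar [ 0.5562 -0.1162  0.137 ] [ 0.5196 -0.1648  0.137 ] foot c [ 0.5367 -0.1398  0.02  ]
((457.0000305175781, 87.00000762939453), (72.12489318847656, 29.698484420776367), 45.0)
[421.00003  72.00001] [ 0.5485 -0.1085  0.13  ]
[442.00003   51.000008] [ 0.5655 -0.1234  0.13  ]
[493.00003 102.00001] [ 0.5245 -0.1786  0.13  ]
[472.00003 123.00001] [ 0.5058 -0.1641  0.13  ]
[ 0.537  -0.1464  0.125 ]
knob [ 0.5816 -0.0862  0.09  ]
```

Call:
{"api": "servo_tool", "payload": {
  "motion": [
    [[1,-2,0],[0,0,6],0.9],
    [[2.5,-5,0],[0,0,14],0.9],
    [[4.5,-8.5,0],[0,0,22],0.9],
    [[6.5,-12,0],[0,0,30],0.9],
    [[8,-15,0],[0,0,38],0.9],
    [[9,-17,-0.5],[0,0,46],0.9],
    [[9.6,-18,-1],[0,0,52.5],0.9],
    [[9.6,-18,-1],[0,0,52.5],0.9],
    [[9.6,-18,-1],[0,0,52.5],0.9]
  ]
}}

```text
t: 9.1
eef_pos: [0.5353, -0.1443, 0.2356]
tool_rot: [0.894, 0.448, -0.001, -0.001]
force: [-0.2, -0.1, 0.8]
grip_width: 0.0768
finger_force: 0.0
```

```bash
python3 - <<'E'
from h import *
w=snap('wrist','j.png');np.save('w.npy',w,allow_pickle=True)
t=telemetry.state();print(t['t'],t['eef_pos'],t['tool_rot'],t['qpos'].round(2))
for p in [(.537,-.145,.137),(.555,-.12,.137),(.519,-.17,.137)]: print(proj(w,p).round(0))
E
```

```text
9.15 [ 0.53547158 -0.14400567  0.23618574] [ 8.93785828e-01  4.48492243e-01 -8.67961848e-04 -9.20709952e-04] [-0.28  0.32  1.78  0.    1.05  0.36]
[258. 191.]
[257. 157.]
[258. 222.]
```

View pics/j.png

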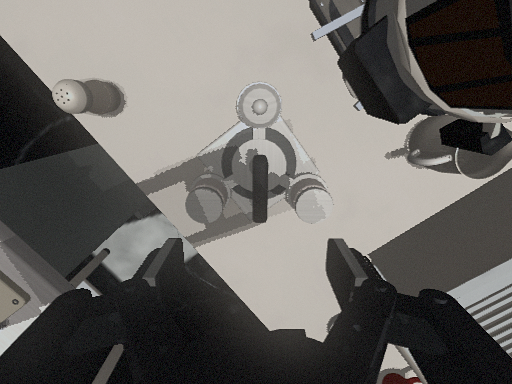

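The bar runs from (261,157) to (260,220), vertical in the image and 2–3 px right of the tool's centre line. The ball knob is at (260,106) and the shaker stands far left. I'll nudge about 2 mm, descend and grip.

Call:
{"api": "servo_tool", "payload": {
  "motion": [
    [[0.3,-0.2,-3],[0,0,0],0.9],
    [[0.3,-0.2,-6],[0,0,0],0.9],
    [[0.3,-0.2,-9],[0,0,0],0.8],
    [[0.3,-0.2,-12],[0,0,0],0.6],
    [[0.3,-0.2,-13],[0,0,0],0.5],
    [[0.3,-0.2,-13],[0,0,0],0.4],
    [[0.3,-0.2,-13],[0,0,0],0.2],
    [[0.3,-0.2,-13],[0,0,0],0],
    [[0.3,-0.2,-13],[0,0,0],0],
    [[0.3,-0.2,-13],[0,0,0],0],
    [[0.3,-0.2,-13],[0,0,0],0]
  ],
  "newtons": 40
}}

```text
t: 10.25
eef_pos: [0.5394, -0.146, 0.1088]
tool_rot: [0.893, 0.449, 0.0, -0.0]
force: [-2.0, 4.7, 2.1]
grip_width: 0.0132
finger_force: 42.0
```

```bash
python3 - <<'E'
from h import *
t=telemetry.state();print(t)
E
```

```text
{'t': 10.25, 'qpos': array([-2.86138346e-01,  4.99203105e-01,  1.85465630e+00,  1.16906033e-03,
        7.87509593e-01,  3.51513820e-01]), 'joint_velocities': array([ 6.03203873e-04, -1.79439077e-03, -2.02812060e-03, -8.28427962e-04,
        7.34196792e-05,  7.34543074e-04]), 'tau': array([-2.23491468e+00, -5.22039628e+01, -2.26499999e+01, -7.77329598e-01,
       -1.15341268e+00,  1.00970161e-02]), 'eef_pos': array([ 0.53935653, -0.14602094,  0.10877874]), 'tool_rot': array([ 8.93300858e-01,  4.49459001e-01,  3.64802206e-04, -2.25881772e-04]), 'force': array([-2.01497456,  4.68113544,  2.096363  ]), 'moment': array([ 0.75584665,  0.43840284, -0.02108039]), 'finger_force': 41.987106800079346, 'grip_width': 0.013153038108017108}
```

Call:
{"api": "servo_tool", "payload": {
  "motion": [
    [[0,0,0],[0,0,2],0],
    [[0,0,0],[0,0,5],0],
    [[0,0,0],[0,0,9],0],
    [[0,0,0],[0,0,13],0],
    [[0,0,0],[0,0,17],0],
    [[0,0,0],[0,0,21],0],
    [[0,0,0],[0,0,25],0],
    [[0,0,0],[0,0,29],0],
    [[0,0,0],[0,0,33],0],
    [[0,0,0],[0,0,37],0],
    [[0,0,0],[0,0,41],0],
    [[0,0,0],[0,0,45],0],
    [[0,0,0],[0,0,49],0],
    [[0,0,0],[0,0,53],0],
    [[0,0,0],[0,0,57],0],
    [[0,0,0],[0,0,60],0],
    [[0,0,0],[0,0,62],0],
    [[0,0,0],[0,0,63],0],
    [[0,0,0],[0,0,63],0]
  ]
}}

```text
t: 12.15
eef_pos: [0.5364, -0.1457, 0.1088]
tool_rot: [0.527, 0.85, -0.001, -0.003]
force: [-14.5, 5.0, 13.5]
grip_width: 0.0131
finger_force: 43.5
```

Call:
{"api": "servo_tool", "payload": {
  "motion": [
    [[-0.2,0,0],[0,0,2],0],
    [[-0.3,0,0],[0,0,5],0],
    [[-0.4,0,0],[0,0,9],0],
    [[-0.4,0,0],[0,0,13],0],
    [[-0.4,0,0],[0,0,17],0],
    [[-0.4,0,0],[0,0,21],0],
    [[-0.4,0,0],[0,0,25],0],
    [[-0.4,0,0],[0,0,29],0],
    [[-0.4,0,0],[0,0,33],0],
    [[-0.4,0,0],[0,0,37],0],
    [[-0.4,0,0],[0,0,41],0],
    [[-0.4,0,0],[0,0,45],0],
    [[-0.4,0,0],[0,0,49],0],
    [[-0.4,0,0],[0,0,53],0],
    [[-0.4,0,0],[0,0,57],0],
    [[-0.4,0,0],[0,0,60],0],
    [[-0.4,0,0],[0,0,62],0],
    [[-0.4,0,0],[0,0,63.3],0],
    [[-0.4,0,0],[0,0,63.3],0],
    [[-0.4,0,0],[0,0,63.3],0]
  ]
}}

```text
t: 14.15
eef_pos: [0.5348, -0.1482, 0.1088]
tool_rot: [0.002, 1.0, -0.001, -0.0]
force: [-6.5, -8.4, 2.4]
grip_width: 0.0131
finger_force: 41.9
```

```bash
python3 - <<'E'
from h import *
w=snap('wrist');S=snap('scene'); s=S['image'][140:290,185:385]
np.save('w.npy',w,allow_pickle=True)
a=cv2.resize(s,(512,384),interpolation=cv2.INTER_CUBIC)
cv2.imwrite('pics/k.png',cv2.resize(np.hstack([w['image'],a])[:,:,::-1],(800,300),interpolation=cv2.INTER_AREA))
t=telemetry.state();print(t['t'],t['eef_pos'],t['tool_rot'],t['finger_force'],t['force'],t['moment'],t['qpos'].round(2))
E
```

```text
14.25 [ 0.53483288 -0.14823246  0.10877818] [ 2.11235784e-03  9.99997101e-01 -1.15049612e-03 -1.07771756e-04] 41.94896757602692 [-5.39858823 -8.23683797  2.4219122 ] [-1.14133157  0.96937442  0.06995343] [-0.29  0.49  1.86 -0.    0.78 -1.85]
```

View pics/k.png

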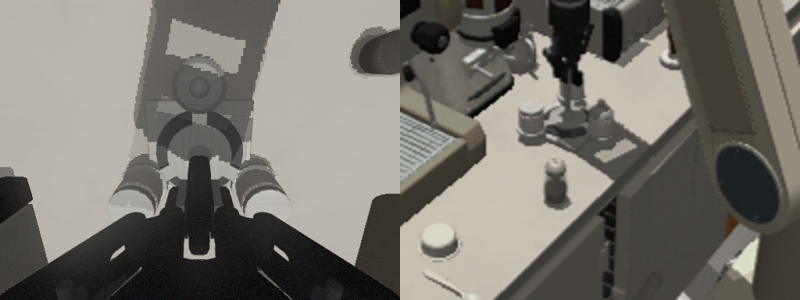

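The wrist view shows the ball knob at (199,88), centred on the stand's front edge (corners at (147,100) and (253,100)), with the bar gripped. The shaker still stands on the left, so I'll hand in.

Call:
{"api": "servo_tool", "payload": {
  "motion": [
    [[0,0,0],[0,0,0],0],
    [[0,0,0],[0,0,0],0],
    [[0,0,0],[0,0,0],0]
  ]
}}

```text
t: 14.55
eef_pos: [0.5348, -0.1482, 0.1088]
tool_rot: [0.002, 1.0, -0.001, -0.0]
force: [-6.5, -7.7, 1.4]
grip_width: 0.0134
finger_force: 41.9
```

```bash
python3 -c "
from h import *
print(workorder.finish_job())"
```

```text
the job is handed in; nothing more can be done
None
```

The job is handed in at 14.55 s: the shaker stands upright on the counter about 0.18 m left of the axis and let go, and the ball-knob jar is straight in front (within about 1 mm by the wrist camera), with the gripper still holding the bar handle at about 42 N; the hand-in returned no verdict.

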